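Seat the painted tile in the recess of the decorating board

ROBOT

A 7-joint arm with a two-finger parallel gripper is mounted at the origin on the work surface. World frame = base frame: x ahead of the robot, y to its left, z up, the work surface at z = 0. Lengths are in m, angles in rad, forces in N, time in s.
With the tool pointing down it reaches from about 0.4 to 0.9 m from the base axis. Payload 5.5 kg.
Tool frame: the origin (TCP) lies midway between the tips of the shut fingers; the grasp point (between the pads) lies 19 mm behind it (manip.grip_depth is the distance from the TCP to the grasp point, in m); z points along the fingers, x is the direction in which the jaws open and shut, and the axes are right-handed (so a half turn about z gives the same grasp; the last joint's range is limited). The gripper opens to 92 mm and grips with 3 to 60 N. Pads are 19 mm wide; open, the fingers measure 130 mm over their backs; the gripper's body (75 mm by 190 mm) begins 47 mm behind the grasp point.
Start: joints at [-0.905, 0.501, -0.427, 1.55, 0.221, 1.138, -0.21], TCP at [0.255, 0.598, 0.227] pointing down, gripper open.
Joint ranges: [-2.88, 2.88], [-0.31, 2.03], [-1.54, 1.56], [0.2, 2.42], [-1.41, 4.55], [0.19, 2.02], [-2.57, 2.57]. Speed limits (rad/s): [2.57, 2.57, 3.14, 3.14, 3.14, 3.14, 3.14].

INTERFACE

Orientations are given as a unit quaternion [x, y, z, w].
In Python, from bench import manip, effector, viewer gives the robot as it stands. Calls block until the motion is done:
- manip.move_pose(position, orientation): joint-space move of the TCP to a pose.
- manip.servo_line(position, ori=None, vel=0.15): straight line of the TCP; ori=None keeps the orientation; vel is the mean speed in m/s.
- manip.movej(angles): joint-space move.
- effector.open_jaws() and effector.close(f_grip=None): open the fingers fully, or close them until they stop; f_grip is the grip in N (None keeps the last).
- manip.sleep(seconds).
- manip.solve_ik(position, orientation): joint angles nearest the present ones, or None.
- viewer.get_image(name): name is "scene" or "top" or "wrist"; returns the picture (480x640x3 uint8, red, green, blue); there is no depth.
- viewer.get_calibration(name): a dict with "vfov" (degrees; the focal length in pixels is half the picture's height over the tangent of half this angle, whatever the lens; pixels are square), "cx", "cy" (the principal point, pixels), "dist_coeffs" ([k1, k2, p1, p2, k3] as OpenCV has them; the pictures are not rectified), "eye" and "attitude" of the camera in the world. Camera axes: x right, y down, z forward; pixel columns grow to the right and rows downward; lengths in m; the calibration is good to about 2 mm. A picture is of the moment at which its call begins: read the wrist's pose just before it. get_calibration takes no time and is no camera call; for the wrist camera it gives the pose at the moment of the call.
A pose or a line that the arm cannot do raises manip.PlanningError and nothing moves.
- manip.hand_in(): hands the job in, once; it reports no verdict.
Readings, each from a call of its own:
- manip.current_clock(): time.
- manip.current_q(): joint angles.
- manip.current_joint_velocities(): joint speeds.
- manip.current_tau(): joint torques, N m.
- manip.current_tool_pos(): TCP position.
- manip.current_tcp_rot(): TCP orientation.
- manip.current_force(): force on the tool from outside, world axes, zero at the start.
- manip.current_wrist_torque(): the same for the moment, N m.
- manip.current_finger_gap(): finger opening in m.
Only numpy, scipy, OpenCV 4.12 (cv2) and the standard library are available. Lean on these libraries where they do the work, as an engineer would, in place of code of your own. Each camera call takes 0.05 s, during which the arm holds its last target. There are 200 camera calls.

TASK

Take the white tile with the blue leaf from the plaster drying slab, lay it flat on the plain end of the decorating board, wholly clear of the recess and lengthwise in line with the board, then slide it along the board's surface until it drops into the cork-lined recess, and leave it fully home, flat and let go. Be gentle: the glaze chips if the tile is pressed or pushed hard against the board, and it must come to the recess by sliding, never by being carried or lowered over it. Leave the green tile, the jars, the cup and the brushes where they are.

Things in the scene. Friction and masses are not known exactly. Their poses are not given: they have to be found in the camera images.
- tile_center (a point): Centre (half-way up) of the tile to seat: white glazed, blue leaf on top, 90 mm long (x) x 60 wide (y) x 15 thick (z up), 0.12-0.24 kg. Flat on the drying slab (top 14 mm above the table); grip it across its 60 mm width. Fits either way round. Seated, its top is 9 mm above the board: a grip reaching no lower than 7 mm above its underside clears the board. Glaze chips if set down over 40 N or slid over 20 N.
- jig: Decorating board: grey steel base 360 x 112 x 8 mm fixed to the table, with a beech board 280 x 100 x 16 mm clamped on it, flat top 24 mm above the table; brass clamps at the corners stay lower. Origin: centre of the base's underside, on the table; x runs along the length from plain end (-) to recess end (+), y across, z up. Board is stiff and does not give under light force.
- run_in (a point): Point on the board's flat top in the middle of the plain end, at x = -60 mm, y = 0, 24 mm above the table in the jig's frame (same axes): a tile centred here lies wholly clear of the recess and wholly on the board.
- recess_nearest (a point): Nearest place where the centre of the recess may be: x = +53 mm, y = 0, 24 mm up in the jig's frame. The recess is 94 mm long (x) x 67 wide (y) x 6 deep, cork floor, mouth chamfered 1.5 mm, centred in y. The board may be clamped anywhere along the base, so the recess's true centre lies 0 to 44 mm beyond this point, towards +x: not measured, it has to be felt.
- tile_green_center (a point): Centre (half-way up) of the other tile on the drying slab, 90 x 60 x 15 mm, green with two white stripes: leave it alone. It lies end to end with the white tile (either order), the gap between them at least 12 mm.
- jar_apple: Glaze jar, pale green with a white lid, 72 mm across, 85 mm tall, origin at its foot; leave alone.
- jar_teal: Glaze jar, teal with a white lid, 72 mm across, 85 mm tall, origin at its foot; leave alone.
- jar_grey: Glaze jar, grey with a white lid, 72 mm across, 85 mm tall, origin at its foot; leave alone.
- brush_jar: Glass jar full of brushes, 72 mm across, 165 mm tall with the brushes, origin at its foot; leave alone.
- cup: White plastic water cup, 72 mm across, 80 mm tall, origin at its foot; leave alone.
- brush: Loose brush lying on the table; leave alone.
Things that resemble listed ones, but are neither listed nor needed, are in the scene too. Of the things like the part that bears tile_center, leave any that is orange; of the rest the larger one is meant.

How it is judged:
By the outcome, as a careful person would: the job done as asked, in the order asked, and still so for the second after the job is handed in, with the robot touching nothing.
It also fails if it takes over 58 s, if anything falls off the work surface, if the arm or the gripper's body presses on something with over 40 N, if the wrist force passes 120 N, or if a joint passes its speed limit or range.

## Working session

There is one attempt and no reset: what is moved stays moved. The work goes in short steps, each a Python script; the robot and the scene stay as the last script left them, time stands still between calls to the robot, and variables do not carry over. Pictures are saved under pics/ and viewed, on a budget of 10 in all, crops included, one or two more only if the job needs it, and the job is handed in when it is done.

```bash
ls; mkdir -p pics
python3 - <<'E'
from bench import manip, effector, viewer
import cv2
for n in("top","scene"):
    im=viewer.get_image(n); cv2.imwrite(f"pics/{n}0.png",im[:,:,::-1]); print(n,viewer.get_calibration(n))
print(manip.current_clock(),manip.current_tcp_rot(),manip.current_finger_gap(),manip.grip_depth)
E
```

```text
pics
top {'vfov': 45.82941752987854, 'cx': 318.48416091638256, 'cy': 234.31873161021238, 'dist_coeffs': array([-0.05894304,  0.        ,  0.        ,  0.        ,  0.        ]), 'eye': array([ 0.33248662, -0.01978606,  1.26541223]), 'attitude': array([-0.69765529,  0.70928943, -0.07124181,  0.07148574])}
scene {'vfov': 53.77867411481976, 'cx': 312.5240704893355, 'cy': 237.49202738393527, 'dist_coeffs': array([-0.02736158,  0.        ,  0.        ,  0.        ,  0.        ]), 'eye': array([1.3619734 , 0.2096124 , 0.86754396]), 'attitude': array([ 0.56659767,  0.7325861 , -0.29811205, -0.23111447])}
0.1 [ 8.34256685e-01  5.51375554e-01 -7.47048609e-04  4.73899586e-04] 0.09174557476707015 0.0188
```

View pics/top0.png

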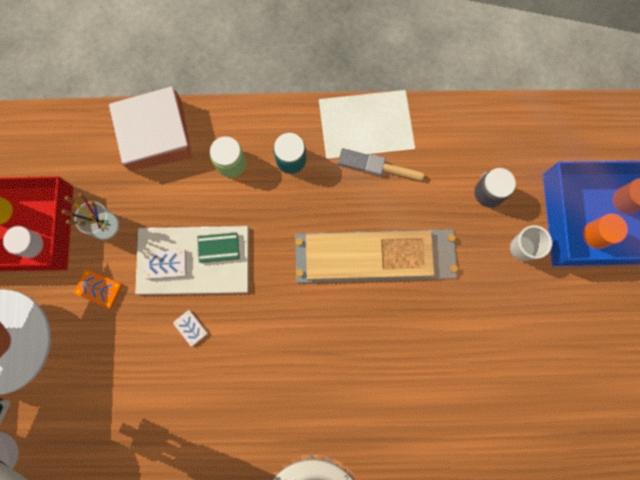

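View pics/scene0.png

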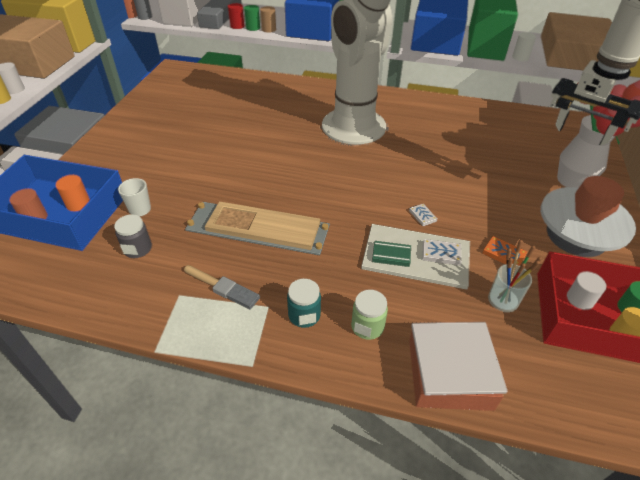

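Top view candidates: white leaf tile on the slab (165,264), orange leaf tile (98,289), small white leaf tile on the table (190,328) and green tile (218,248). The one on the slab fits: it's the larger, and not orange. The board's plain end is on the left (about 345,255), and the recess is at (404,253).

```bash
cat > h.py <<'E'
from bench import manip, effector, viewer
import numpy as np, cv2
from scipy.spatial.transform import Rotation as R
def cast(cal,px,z):
    f=240/np.tan(np.radians(cal['vfov']/2)); K=np.array([[f,0,cal['cx']],[0,f,cal['cy']],[0,0,1]])
    u=cv2.undistortPoints(np.float64(px).reshape(-1,1,2),K,cal['dist_coeffs']).reshape(-1,2)
    d=R.from_quat(cal['attitude']).apply(np.c_[u,np.ones(len(u))]); e=cal['eye']
    return e+d*((z-e[2])/d[:,2])[:,None]
def proj(cal,P):
    f=240/np.tan(np.radians(cal['vfov']/2)); K=np.array([[f,0,cal['cx']],[0,f,cal['cy']],[0,0,1]])
    r=R.from_quat(cal['attitude']).inv(); 
    return cv2.projectPoints(np.float64(P).reshape(-1,3),r.as_rotvec(),-r.apply(cal['eye']),K,cal['dist_coeffs'])[0].reshape(-1,2)
def down(a):  # jaw axis (tool x) at world angle a, tool z down
    x=np.array([np.cos(a),np.sin(a),0]); z=np.array([0,0,-1.])
    return R.from_matrix(np.c_[x,np.cross(z,x),z]).as_quat()
E
python3 - <<'E'
from h import *
c=viewer.get_calibration("top")
print(cast(c,[[165,264],[218,248],[190,328]],.029).round(3))
print("base corners",cast(c,[[296,235],[454,231],[457,278],[296,283]],.008).round(3))
print("recess",cast(c,[[382,239],[424,238],[425,268],[383,269],[404,253]],.024).round(3))
im=cv2.imread("pics/top0.png")
cv2.imwrite("pics/crop1.png",cv2.resize(im[210:350,60:260],None,fx=4,fy=4,interpolation=cv2.INTER_CUBIC))
w=viewer.get_calibration("wrist"); p=manip.current_tool_pos(); r=R.from_quat(manip.current_tcp_rot())
print(r.inv().apply(w['eye']-p),(r.inv()*R.from_quat(w['attitude'])).as_matrix().round(3),w['vfov'],w['dist_coeffs'])
E
```

```text
[[0.525 0.319 0.029]
 [0.559 0.202 0.029]
 [0.384 0.26  0.029]]
base corners [[ 0.59   0.029  0.008]
 [ 0.593 -0.329  0.008]
 [ 0.486 -0.329  0.008]
 [ 0.481  0.03   0.008]]
recess [[ 0.574 -0.163  0.024]
 [ 0.575 -0.257  0.024]
 [ 0.507 -0.256  0.024]
 [ 0.506 -0.162  0.024]
 [ 0.541 -0.211  0.024]]
[ 9.00441183e-05 -6.84286442e-02 -1.58633394e-01] [[ 1.     0.001 -0.   ]
 [-0.001  0.967  0.255]
 [ 0.    -0.255  0.967]] 65.92735546473143 [-0.04822232  0.          0.          0.          0.        ]
```

View pics/crop1.png

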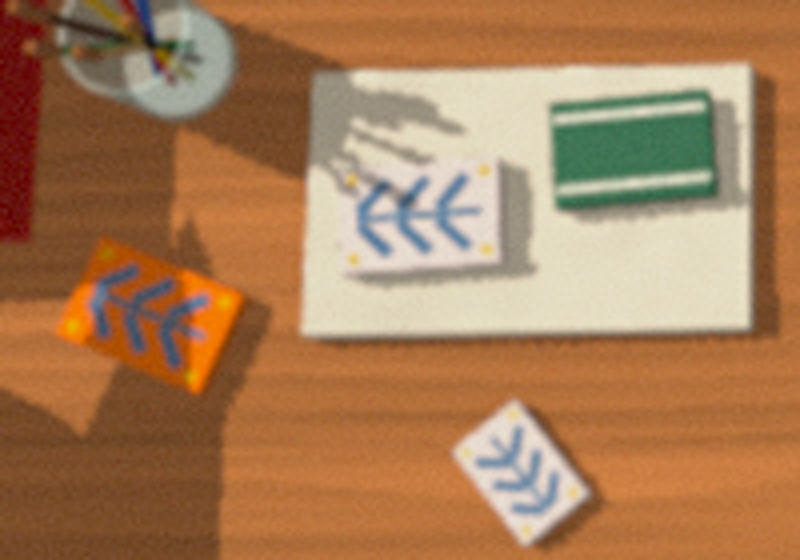

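The crop confirms it: white tile with the blue leaf, lying on the slab with its length along world y (crop centre about (418,214)). I'll check reach for both wrist yaws, then move above it and look.

Run:
```python
from h import *
for a in (0,np.pi):
    for p in([.525,.319,.13],[.525,.319,.02],[.537,-.09,.03],[.539,-.2,.03],[.537,-.15,.2]):
        q=manip.solve_ik(p,down(a)); print(a,p,None if q is None else np.round(q,2))
c=viewer.get_calibration("top"); print(cast(c,[[103,226],[96,218]],.0).round(3))
```

```text
0 [0.525, 0.319, 0.13] [-0.5   0.51 -0.12  1.73  0.08  0.9  -0.65]
0 [0.525, 0.319, 0.02] [-0.51  0.67 -0.11  1.78  0.1   0.7  -0.67]
0 [0.537, -0.09, 0.03] [ 0.04  0.56  0.09  1.96 -0.08  0.63  0.19]
0 [0.539, -0.2, 0.03] [ 0.15  0.61  0.21  1.89 -0.19  0.67  0.47]
0 [0.537, -0.15, 0.2] [ 0.05  0.34  0.21  1.83 -0.08  0.98  0.3 ]
3.141592653589793 [0.525, 0.319, 0.13] [-0.07  0.62 -0.72  1.72  0.48  0.99  2.18]
3.141592653589793 [0.525, 0.319, 0.02] [-0.1   0.78 -0.67  1.76  0.63  0.83  2.06]
3.141592653589793 [0.537, -0.09, 0.03] [-0.77  1.17  1.35  1.98 -1.27  1.22 -2.02]
3.141592653589793 [0.539, -0.2, 0.03] [-0.54  1.2   1.35  1.91 -1.27  1.25 -1.87]
3.141592653589793 [0.537, -0.15, 0.2] [-0.7   0.75  1.36  1.85 -0.79  1.22 -2.22]
[[0.62  0.475 0.   ]
 [0.639 0.492 0.   ]]
```

Run:
```python
from h import *
import pickle
manip.move_pose([.537,-.15,.20],down(0)); c1=viewer.get_calibration("wrist"); i1=viewer.get_image("wrist"); t1=manip.current_clock()
manip.move_pose([.525,.319,.15],down(0)); c2=viewer.get_calibration("wrist"); i2=viewer.get_image("wrist"); print(t1,manip.current_clock())
pickle.dump((c1,i1,c2,i2),open("w.pkl","wb"))
cv2.imwrite("pics/w1.png",i1[:,:,::-1]);cv2.imwrite("pics/w2.png",i2[:,:,::-1])
```

```text
2.9667 4.7417
```

View pics/w1.png

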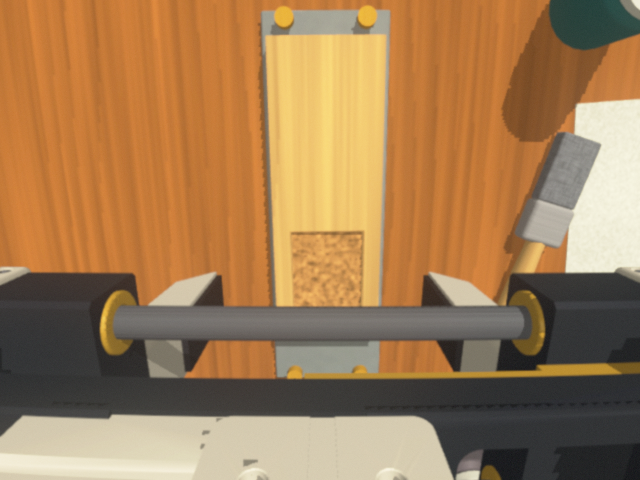

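View pics/w2.png

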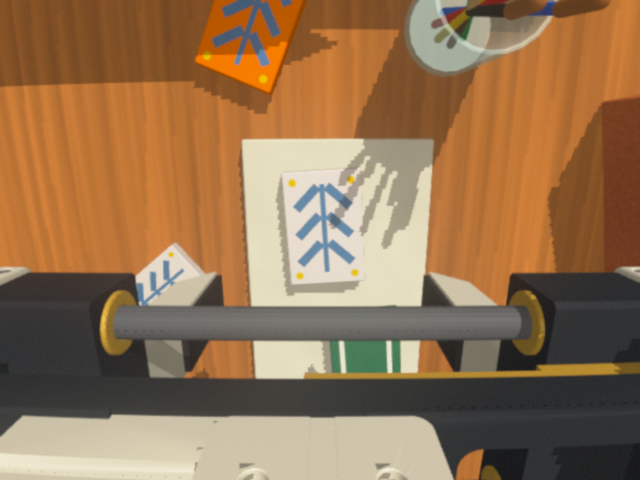

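w1 shows the board from its plain end (wood corners about (266,35) and (386,36)) to the recess edge at (291..363, 231). w2 shows the white tile with four yellow dots at about (292,183), (351,180), (355,272) and (300,276). Next I'll refine both by mask.

Run:
```python
from h import *
import pickle
c1,i1,c2,i2=pickle.load(open("w.pkl","rb"))
# tile dots
h=cv2.cvtColor(i2,cv2.COLOR_RGB2HSV); m=cv2.inRange(h,(20,120,100),(35,255,255))
D=[]
for x,y in((292,183),(351,180),(355,272),(300,276)):
    s=m[y-9:y+10,x-9:x+10]; v,u=np.nonzero(s); D.append((u.mean()+x-9,v.mean()+y-9)); 
print(np.round(D,1))
P=cast(c2,D,.029); print(P.round(4)); ctr=P.mean(0); ax=(P[3]-P[0])+(P[2]-P[1]); print("tile",ctr.round(4),"axis",np.degrees(np.arctan2(ax[1],ax[0])))
print("widths",np.linalg.norm(P[1]-P[0]),np.linalg.norm(P[3]-P[0]))
print("corners",cast(c2,[(282,172),(358,168),(364,280),(290,285)],.029).round(4))
# board wood: side edges by row from saturation/hue
h=cv2.cvtColor(i1,cv2.COLOR_RGB2HSV); print([tuple(h[130,x]) for x in(200,262,268,300,330,380,386,389,420)])
g=cv2.GaussianBlur(i1,(3,3),0)[:,:,2].astype(float); L=[];Rr=[]  # blue channel: wood brighter than table/steel?
for r in range(50,220,5):
    a=i1[r].astype(float); wood=(a[:,0]-a[:,2]>60)&(a[:,0]>190)&(a[:,1]>150)
    xs=np.nonzero(wood[240:410])[0]+240
    L.append((xs.min(),r));Rr.append((xs.max()+1,r))
for n,l in(("L",L),("R",Rr)):
    Q=cast(c1,l,.024); f=np.polyfit(Q[:,1],Q[:,0],1); e=Q[:,0]-np.polyval(f,Q[:,1]); print(n,f.round(4),"x at y=-.09",np.polyval(f,-.09).round(4),"at -.21",np.polyval(f,-.21).round(4),e.std().round(4))
print("base end",cast(c1,[(262,11),(389,11)],.008).round(4),"wood end",cast(c1,[(266,35),(386,36)],.024).round(4),"recess",cast(c1,[(291,231),(363,232)],.024).round(4))
```

```text
[[291.8 182.9]
 [350.1 179.1]
 [354.4 272.1]
 [299.5 275.5]]
[[0.5034 0.3549 0.029 ]
 [0.5473 0.3576 0.029 ]
 [0.552  0.2836 0.029 ]
 [0.5079 0.2808 0.029 ]]
tile [0.5277 0.3192 0.029 ] axis -86.45349641630872
widths 0.043943637545066604 0.07417937478637143
corners [[0.4963 0.363  0.029 ]
 [0.5531 0.3659 0.029 ]
 [0.5599 0.2768 0.029 ]
 [0.5001 0.2727 0.029 ]]
[(np.uint8(15), np.uint8(188), np.uint8(193)), (np.uint8(14), np.uint8(177), np.uint8(153)), (np.uint8(17), np.uint8(98), np.uint8(167)), (np.uint8(20), np.uint8(134), np.uint8(239)), (np.uint8(22), np.uint8(130), np.uint8(248)), (np.uint8(20), np.uint8(137), np.uint8(240)), (np.uint8(17), np.uint8(54), np.uint8(169)), (np.uint8(14), np.uint8(174), np.uint8(193)), (np.uint8(14), np.uint8(180), np.uint8(198))]
L [-0.0123  0.4901] x at y=-.09 0.4912 at -.21 0.4926 0.0003
R [-0.0126  0.5905] x at y=-.09 0.5916 at -.21 0.5932 0.0002
base end [[0.4854 0.0291 0.008 ]
 [0.5944 0.0294 0.008 ]] wood end [[0.4906 0.0057 0.024 ]
 [0.59   0.0053 0.024 ]] recess [[ 0.5086 -0.1613  0.024 ]
 [ 0.5756 -0.1621  0.024 ]]
```

Run:
```python
from h import *
a=np.radians(3.55); b=np.radians(.71); t=[.5277,.3192]; r=[.5414,-.0907]
manip.move_pose([*t,.06],down(a)); manip.servo_line([*t,.019],vel=.08)
effector.close(15); print("gap",manip.current_finger_gap(),manip.current_tool_pos(),manip.current_force())
manip.servo_line([*t,.10],vel=.12); print("gap",manip.current_finger_gap(),manip.current_clock())
manip.move_pose([*r,.09],down(b)); manip.servo_line([*r,.033],vel=.08); manip.sleep(.2)
f0=manip.current_force(); print("f0",f0)
z=.033
while z>.0262:
    z-=.0005; manip.servo_line([*r,z],vel=.01); f=manip.current_force()-f0
    if f[2]>2: break
print("touch",z,manip.current_tool_pos(),f,manip.current_finger_gap(),manip.current_clock())
if f[2]>2:
    effector.open_jaws(); manip.servo_line([*r,.10],vel=.12)
    # look: back so the tile is in view
    manip.move_pose([r[0],r[1]-.05,.17],down(b)); 
    import pickle
    c=viewer.get_calibration("wrist"); i=viewer.get_image("wrist"); pickle.dump((c,i),open("w3.pkl","wb")); cv2.imwrite("pics/w3.png",i[:,:,::-1])
print(manip.current_clock())
```

```text
gap 0.05989232183257822 [0.52783399 0.31925784 0.01921309] [-0.04038371  0.35748533  1.10080492]
gap 0.05966711643968 7.2833
f0 [ 0.46359907  0.19042348 -1.7390325 ]
touch 0.028999999999999998 [ 0.54148373 -0.09071182  0.02918947] [-1.20708568 -1.01872663  2.1101616 ] 0.05967212148859263 11.8667
13.8083
```

View pics/w3.png

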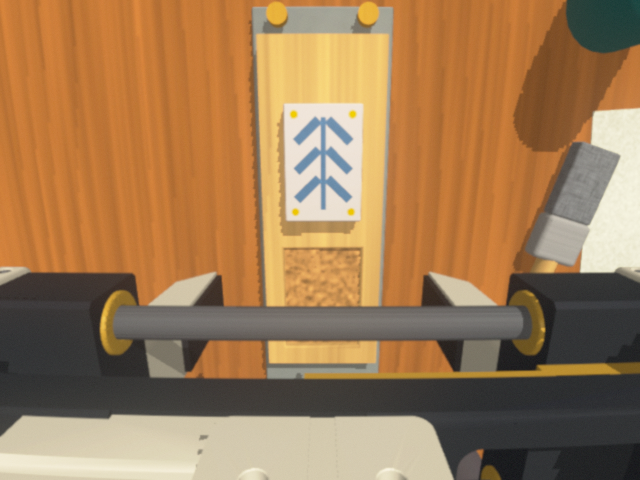

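The tile lies on the board in line with it (corners about (285,104) to (361,220)), clear of the recess (near edge at row 248, sides at columns 285 and 361). I'll quantify the alignment.

Run:
```python
from h import *
import pickle
c,i=pickle.load(open("w3.pkl","rb"))
h=cv2.cvtColor(i,cv2.COLOR_RGB2HSV); m=cv2.inRange(h,(20,190,100),(35,255,255)); D=[]
for x,y in((294,114),(352,114),(351,212),(296,212)):
    v,u=np.nonzero(m[y-7:y+8,x-7:x+8]); D.append((u.mean()+x-7,v.mean()+y-7))
P=cast(c,D,.039); ax=P[3]-P[0]+P[2]-P[1]; print("tile",P.mean(0).round(4),np.degrees(np.arctan2(ax[1],ax[0])).round(2),np.linalg.norm(P[1]-P[0]).round(4))
L=[];Rr=[]
for r in range(50,240,5):
    a=i[r].astype(float); w=np.nonzero(((a[:,0]-a[:,2]>60)&(a[:,0]>190)&(a[:,1]>150))[240:410])[0]+240
    L.append((w.min(),r));Rr.append((w.max()+1,r))
for l in(L,Rr):
    Q=cast(c,l,.024); f=np.polyfit(Q[:,1],Q[:,0],1); print(f.round(4),np.polyval(f,[-.09,-.21]).round(4))
print("recess",cast(c,[(285,248),(362,248),(358,343),(287,343)],.024).round(4))
```

```text
tile [ 0.5413 -0.0905  0.039 ] -89.25 0.044
[-0.0126  0.49  ] [0.4912 0.4927]
[-0.0119  0.5905] [0.5915 0.593 ]
recess [[ 0.5098 -0.1625  0.024 ]
 [ 0.5758 -0.1618  0.024 ]
 [ 0.5758 -0.2533  0.024 ]
 [ 0.5102 -0.2539  0.024 ]]
```

Alignment is within 0.3 mm and 0.1° of the centreline. Next is pushing from behind with the closed fingers 4 mm above the board, watching the force.

Run:
```python
from h import *
import pickle
b=np.radians(.71); X=lambda y:.54025-.01225*y
effector.close(10); y=-.012
manip.move_pose([X(y),y,.08],down(b)); manip.servo_line([X(y),y,.028],vel=.1); manip.sleep(.2)
f0=manip.current_force(); print("f0",f0.round(2),manip.current_finger_gap()); log=[]; contact=None
d=np.array([.01225,-1,0])
while y>-.1535:
    # coarse until tile rear would be ~6 mm short of edge (contact offset ~9.5 mm: TCP y=-.1465)
    s=.003 if y>-.144 else .0007
    y-=s; manip.servo_line([X(y),y,.028],vel=.03 if s>.001 else .015)
    f=manip.current_force()-f0; log.append((round(y,4),*f.round(1)))
    if abs(f[1])>7 or abs(f[2])>7: print("STOP"); break
print(*log,sep="\n"); print(manip.current_tool_pos(),manip.current_clock())
pickle.dump((y,),open("y.pkl","wb"))
c=viewer.get_calibration("wrist"); i=viewer.get_image("wrist"); cv2.imwrite("pics/w4.png",i[:,:,::-1])
im=viewer.get_image("top"); cv2.imwrite("pics/t4.png",im[:,:,::-1])
```

```text
f0 [-0.34  0.65 -0.51] 0.00013574664668823368
(-0.015, np.float64(0.5), np.float64(-0.8), np.float64(0.6))
(-0.018, np.float64(1.6), np.float64(0.5), np.float64(0.2))
(-0.021, np.float64(1.8), np.float64(-0.5), np.float64(0.4))
(-0.024, np.float64(-0.2), np.float64(-1.0), np.float64(1.3))
(-0.027, np.float64(-0.8), np.float64(-0.5), np.float64(0.1))
(-0.03, np.float64(-0.2), np.float64(0.1), np.float64(-0.2))
(-0.033, np.float64(0.8), np.float64(-1.1), np.float64(1.7))
(-0.036, np.float64(-0.2), np.float64(-1.0), np.float64(0.1))
(-0.039, np.float64(-0.1), np.float64(-0.4), np.float64(0.7))
(-0.042, np.float64(0.6), np.float64(-0.5), np.float64(0.2))
(-0.045, np.float64(-0.1), np.float64(-0.8), np.float64(0.6))
(-0.048, np.float64(-0.4), np.float64(-0.9), np.float64(0.4))
(-0.051, np.float64(-0.3), np.float64(0.1), np.float64(0.5))
(-0.054, np.float64(-0.1), np.float64(-0.4), np.float64(0.1))
(-0.057, np.float64(-0.4), np.float64(0.2), np.float64(0.3))
(-0.06, np.float64(-0.5), np.float64(-0.6), np.float64(0.2))
(-0.063, np.float64(0.4), np.float64(-0.3), np.float64(1.0))
(-0.066, np
[... 1854 characters left out ...]
7), np.float64(-0.4), np.float64(1.0))
(-0.1475, np.float64(1.1), np.float64(-0.2), np.float64(1.2))
(-0.1482, np.float64(0.1), np.float64(-0.9), np.float64(0.7))
(-0.1489, np.float64(0.3), np.float64(-0.5), np.float64(1.5))
(-0.1496, np.float64(0.1), np.float64(-0.3), np.float64(0.7))
(-0.1503, np.float64(0.7), np.float64(0.3), np.float64(0.3))
(-0.151, np.float64(0.0), np.float64(0.1), np.float64(0.7))
(-0.1517, np.float64(0.4), np.float64(-0.8), np.float64(0.5))
(-0.1524, np.float64(0.9), np.float64(-0.3), np.float64(-0.4))
(-0.1531, np.float64(0.4), np.float64(0.5), np.float64(0.1))
(-0.1538, np.float64(0.9), np.float64(0.5), np.float64(1.6))
[ 0.5421716  -0.15389427  0.02802421] 31.2833
```

Forces stayed at noise level throughout. Backing off and looking.

Run:
```python
from h import *
import pickle
b=np.radians(.71); X=lambda y:.54025-.01225*y
manip.servo_line([X(-.145),-.145,.028],vel=.05); manip.servo_line([X(-.145),-.145,.09],vel=.15)
manip.move_pose([.5425,-.27,.17],down(b))
c=viewer.get_calibration("wrist"); i=viewer.get_image("wrist"); pickle.dump((c,i),open("w5.pkl","wb")); cv2.imwrite("pics/w5.png",i[:,:,::-1]); print(manip.current_clock())
```

```text
32.9667
```

View pics/w5.png

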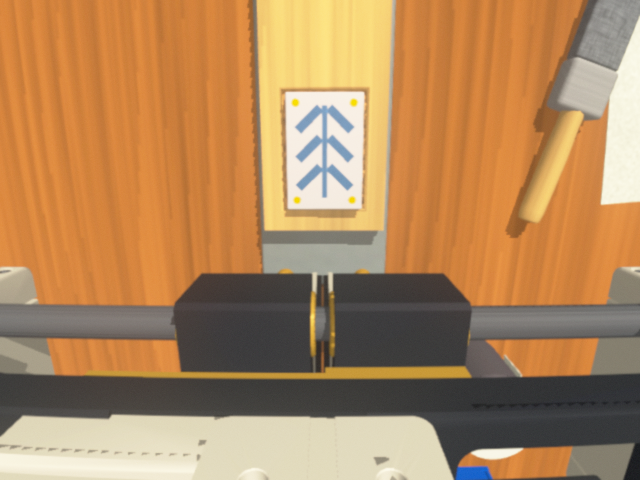

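The tile (285..364, 92..209) sits inside the recess outline (281..368, 88..215), with a gap showing all round. I'll check height and flatness from the dot spacing: on the board the spacing was 44.0 × 74 mm with the plane at its true height.

Run:
```python
from h import *
import pickle
c,i=pickle.load(open("w5.pkl","rb"))
def dots(c,i,pts):
    m=cv2.inRange(cv2.cvtColor(i,cv2.COLOR_RGB2HSV),(20,190,100),(35,255,255)); D=[]
    for x,y in pts:
        v,u=np.nonzero(m[y-6:y+7,x-6:x+7]); D.append((u.mean()+x-6,v.mean()+y-6))
    return D
n=np.linalg.norm
D=dots(c,i,((295,102),(354,102),(352,200),(297,200)))
for z in(.033,.039):
    P=cast(c,D,z); print(z,P.mean(0).round(4),"rear w",n(P[1]-P[0]).round(4),"front w",n(P[2]-P[3]).round(4),"len",n(P[3]-P[0]).round(4),n(P[2]-P[1]).round(4))
c3,i3=pickle.load(open("w3.pkl","rb")); P=cast(c3,dots(c3,i3,((294,114),(352,114),(351,212),(296,212))),.039); print("ref",n(P[1]-P[0]).round(4),n(P[2]-P[3]).round(4),n(P[3]-P[0]).round(4))
print("recess",cast(c,[(281,88),(368,88),(365,215),(284,215)],.024).round(4))
```

```text
0.033 [ 0.5424 -0.2099  0.033 ] rear w 0.0442 front w 0.044 len 0.0744 0.0741
0.039 [ 0.5424 -0.2097  0.039 ] rear w 0.0433 front w 0.0431 len 0.0729 0.0726
ref 0.044 0.0443 0.0743
recess [[ 0.5084 -0.1617  0.024 ]
 [ 0.5756 -0.161   0.024 ]
 [ 0.5772 -0.2608  0.024 ]
 [ 0.5095 -0.2617  0.024 ]]
```

```bash
python3 -c "
from h import *
print(manip.current_tool_pos(),manip.current_force(),manip.current_clock()); manip.hand_in()"
```

```text
[ 0.54176662 -0.26848462  0.16835803] [ 0.66167397 -0.00185139 -0.16921144] 32.9667
the job is handed in; nothing more can be done
```

The white leaf tile is seated in the recess, flat and let go, and the job was handed in at about 33 s of the 58 s allowed.

- **Placing:** I gripped the tile with 15 N and set it down at the run-in point with about 2 N of contact force. The camera put it within 0.3 mm and 0.1° of the board's centreline, about 27 mm clear of the recess.
- **Sliding:** I released it and pushed it from behind with the closed fingers until it dropped in. Force readings after each 3 mm or 0.7 mm step stayed under 2 N. I did not sample during the steps.
- **Last check:** The wrist picture shows the tile inside the recess with a gap all round. The spacing of its corner dots fits the seated height (top 9 mm above the board) at both ends. The gripper was well clear at hand-in.

**Disagreements:**
- The drop did not show in the force readings, which had about 1 N of noise. The seating check therefore rests on the camera alone.
- The top camera put the board about 2–4 mm off from where the wrist camera did. I used the wrist camera.

I did not touch the green tile, jars, cup or brushes, but took no final overview picture to confirm it.

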